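# Go / no-go check of a scooter hub bore

### The arm

A 6-joint arm with a two-finger parallel gripper is mounted at the origin on the work surface. World frame = base frame: x ahead of the robot, y to its left, z up, the work surface at z = 0. Lengths are in m, angles in degrees, forces in N, time in s.
With the tool pointing down it reaches from about 0.375 to 0.9 m from the base axis. Payload 3.1 kg.
Tool frame: the origin (TCP) lies between the finger pads; the fingertips stand bot.tip_extent ahead of it and the grasp point (between the pads) lies 2 mm behind it (bot.tip_extent is the distance from the TCP to the fingertips, in m); z points along the fingers, y is the direction in which the jaws open and shut (so a half turn about z gives the same grasp; the last joint's range is limited). The gripper opens to 87 mm and grips with 3 to 60 N. Pads are 19 mm wide; open, the fingers measure 117 mm over their backs; the gripper's body (75 mm by 190 mm) begins 51 mm behind the grasp point.
Start: joints at [-78.81, 30.224, 82.088, -0, 67.689, -10.227], TCP at [0.228, -0.582, 0.24] pointing down, gripper open.
Joint ranges: [-176.69, 176.69], [-43.24, 126.21], [12.49, 139.97], [-82, 262], [0, 151.66], [-163.58, 163.58]. Speed limits (degrees/s): [159.86, 159.86, 180, 180, 180, 180].

### API

Orientations are given as a 3x3 rotation matrix whose columns are the frame's x, y, z axes.
In Python, from rig import bot, imaging, recognise, masks_of, mark_of gives the robot as it stands.
- The arm moves only by the tool send_rows, never from a script. Its argument "plan" is a list that holds one entry, the list of rows, each a list of 5 numbers: the shift along the world's x, y, z normalised to -1 to 1, where 1 is 0.03 m, then the turn about the world's z normalised to -1 to 1, where 1 is 0.1 rad, then the closure, from -1 (fully open) to 1 (shut). A call has 1 to 20 rows; each row shifts and turns the commanded pose from where the row before left it; what a row does not reach is not made up. A row lasts 1/10 s, in which the tool goes at most 50 mm and 8.59 degrees, less where a joint would pass 70% of its speed; a pose out of reach is approached as far as the arm can. A call with a number of a shift or a turn outside -1 to 1 is refused whole. A call with a gripper value outside its range is refused whole. The fingers move at their own pace and stop on an object; the grip force is fixed at half the most. Time passes only in rows, so rows that do not move let the fingers close. It gives the time, the measured TCP pose, the force and the opening at its end, in the units of the state.
- bot.read_state(): the state, without advancing time (a new reading comes with each control period).
- imaging.capture(name): name is "side" or "top"; returns a dict with "img" (400x640x3 uint8, blue, green, red), "mtx" (3x3 intrinsics, pixels), "pose" (4x4, takes a point from camera to world coordinates). Camera axes: x right, y down, z forward; pixel columns grow to the right and rows downward; lengths in m; the calibration is good to about 2 mm. A picture is of the moment at which its call begins. There is no depth.
- bot.hand_in(): hands the job in, once; it reports no verdict.
Trained networks look in the newest picture that a camera, given by its name, has taken for a name from the list of things; names that differ only in an ending like _2 or _b are one class to them, and where a whole thing is asked for, a point or a joint stands for the part that bears it (a point fixed in the world has none). Each returns a list of dicts, best first, with "conf" (0 to 1); they miss things now and then, are a little off and sometimes report something else, mostly with a low value. They report only what shows in the picture. A call takes as long as a camera call. They do not tell look-alikes from the thing itself.
- recognise(camera, target): "at" ([x, y, z] in m, in world coordinates, good to about 4 mm: the middle of the surface that is visible of it).
- masks_of(camera, target): "region" (400x640 bool, what is visible of it).
- mark_of(camera, target): "at" ([x, y, z] in m, in world coordinates, good to about 4 mm: a listed point, or the origin of a listed thing).
The state is a dict: "time_s": time; "joint_positions": joint angles; "qvel": joint speeds; "tau": joint torques, N m; "position": TCP position; "tcp_rot": TCP orientation; "force": force on the tool from outside, world axes, zero at the start; "moment": the same for the moment, N m; "opening": opening from 0.0 (shut) to 1.0 (fully open).
Only numpy, scipy, OpenCV 4.12 (cv2) and the standard library are available. Lean on these libraries where they do the work, as an engineer would, in place of code of your own. Each camera call takes 0.05 s, during which the arm holds its last target.

### The job

Check the bore of the scooter hub housing with the double-ended plug gauge. Lift the gauge out of its wooden rest, push its long thin go end into the bore, from either side, until its collar meets the housing, draw it out, then hold the short thick no-go end squarely against a mouth of the bore, centred, and press lightly for a moment to confirm that it is refused. Never force the gauge, lay it back level in both saddles of its rest, either way round, let go, and leave the other things on the counter where they are.

Things in the scene. Friction and masses are not known exactly. Their poses are not given: they have to be found in the camera images.
- gauge: Loose steel double-ended plug gauge, 166 mm long, 0.42 kg, round about its y axis, balanced near its origin: on the axis, mid-handle. Dark handle, diameter 28, y = -50 to 50. Go end towards +y, no-go end towards -y. Starts level in the rest, axis 65 mm above the counter, its +y along the rest's +y. Grip the handle from above across its diameter, between the saddles.
- go_collar (a point): Centre of the outer face of the go end's collar (diameter 50, gauge y = 50 to 56; this point at 56): the face that meets the housing when the go end is home.
- go_tip (a point): Centre of the nose of the long GO plug: diameter 38, gauge y = 56 to 96 (this point at 96), tapered to diameter 30 over the last 4 mm.
- nogo_face (a point): Centre of the flat end face of the short NO-GO plug: diameter 46, square-edged, gauge y = -54 to -70 (this point at -70). A collar of diameter 34 (y = -50 to -54) joins it to the handle.
- hub: Cast aluminium hub housing, fixed to the counter. Steel base plate 110 (x) by 90 (y) by 12 mm, a web, and on it a level round barrel along y, outer diameter 66, 44 mm long (y = -22 to 22), axis 120 mm and top 153 mm above the counter, with a plain through bore of diameter 42, both mouths open and free. Origin on the counter under the middle.
- bore (a point): Middle of the bore, on its axis, 120 mm above the counter. The bore runs along this point's y axis.
- bore_left (a point): Centre of the bore's mouth at the hub's +y face (22 mm from the middle).
- bore_right (a point): Centre of the bore's mouth at the hub's -y face (22 mm from the middle).
- rest: Dark wooden rest, fixed. Base 75 (x) by 120 (y) by 10 mm; two V saddles 8 mm thick at y = -40 and 40 (72 mm free between). They carry the gauge's handle level along y, axis 65 mm above the counter, its collars outside the saddles with 6 mm of play each way. The Vs are about 50 mm wide at their tips, 72 mm above the counter. Origin on the counter under the middle.
- wrench: Loose steel wrench, 170 mm, lying flat between hub and rest. Leave alone. Origin under its middle.
- spray_can: Loose spray can, diameter 54, 160 mm tall, upright. Leave alone. Origin under its middle.
- oil_bottle: Loose grey bottle, diameter 60, 150 mm tall, upright. Leave alone. Origin under its middle.
- carton: Loose white carton, 100 x 130 x 70 mm tall. Leave alone. Origin under its middle.
- mug: Loose white mug, diameter 76, 90 mm tall. Leave alone. Origin under its middle.
- brake_disc: Loose steel brake disc, diameter 170, lying flat, 12 mm high. Leave alone. Origin under its middle.
- screwdriver: Loose screwdriver, 190 mm, black handle, lying flat. Leave alone. Origin under its middle.
Mind the look-alikes: they are no part of the job. What is shaped like the gauge but yellow is not meant.

How it is judged:
By the outcome, as a careful person would: the job done as asked, in the order asked, and still so for the second after the job is handed in, with the robot touching nothing.
It also fails if it takes over 72 s, if anything falls off the work surface, if the arm or the gripper's body presses on something with over 40 N, if the wrist force passes 120 N, or if a joint passes its speed limit or range.

## Working session

There is one attempt and no reset: what is moved stays moved. The work goes in short steps, Python scripts to look and compute and a tool call to move; the robot and the scene stay as the last step left them, time stands still between calls to the robot, and variables do not carry over. Pictures are saved under pics/ and viewed, and the job is handed in when it is done.

Besides the shell and the picture viewer there is one more tool, called after ">>>" as a command line: name --argument value ..., lists and objects as JSON in quotes. send_rows: Moves the arm, as the interface text tells. Its arguments: {"type":"object","properties":{"plan":{"type":"array"}},"required":["plan"]}

```bash
ls; mkdir -p pics; python3 - <<'E'
from rig import bot, imaging, recognise, masks_of, mark_of
import cv2
s=bot.read_state(); print({k:s[k] for k in('time_s','position','force','opening','tcp_rot')}, bot.tip_extent)
for c in('side','top'):
    r=imaging.capture(c); cv2.imwrite(f'pics/{c}0.png',r['img']); print(r['mtx'],r['pose'])
    for t in('gauge','go_collar','go_tip','nogo_face','hub','bore','bore_left','bore_right','rest','wrench','carton','spray_can','oil_bottle','mug','brake_disc','screwdriver'):
        print(c,t,[(d['at'].round(3).tolist() if hasattr(d['at'],'round') else d['at'],round(d['conf'],2)) for d in mark_of(c,t)[:3]])
E
```

```text
pics
{'time_s': 0.0, 'position': array([ 0.22810431, -0.58114573,  0.23856646]), 'force': array([ 0.9953115 ,  0.3945748 , -0.08917408]), 'opening': 1.0014984365810113, 'tcp_rot': array([[ 9.30946547e-01,  3.65155236e-01, -4.25214264e-04],
       [ 3.65155286e-01, -9.30944198e-01,  2.12544901e-03],
       [ 3.80268082e-04, -2.13394865e-03, -9.99997651e-01]])} 0.017
[[407.70440615   0.         313.62736636]
 [  0.         407.70440615 206.38437311]
 [  0.           0.           1.        ]] [[ 0.93023284 -0.16733352  0.32659816  0.08045682]
 [-0.36614202 -0.48296298  0.79541611 -1.16550408]
 [ 0.02463504 -0.85950349 -0.51053585  0.84790099]
 [ 0.          0.          0.          1.        ]]
side gauge [([0.5123, -0.1479, 0.0661], 0.76)]
side go_collar []
side go_tip [([0.5216, -0.0505, 0.0631], 0.59)]
side nogo_face [([0.5055, -0.2145, 0.0647], 0.91), ([0.5612, 0.2051, 0.1198], 0.24)]
side hub [([0.563, 0.1791, -0.002], 0.85), ([0.5085, -0.1425, 0.0652], 0.3)]
side bore [([0.5635, 0.1835, 0.1221], 0.62)]
side bore_left [([0.5625, 0.203, 0.1233], 0.62), ([0.5221, -0.0513, 0.0617], 0.1
[... 1349 characters left out ...]
, 0.36), ([0.5666, 0.1785, 0.1184], 0.36)]
top bore [([0.5667, 0.1778, 0.1184], 0.72)]
top bore_left [([0.5641, 0.2, 0.1188], 0.79)]
top bore_right [([0.5657, 0.1569, 0.1156], 0.66), ([0.5114, -0.1473, -0.002], 0.4)]
top rest []
top wrench [([0.7459, 0.2313, -0.0031], 0.18)]
top carton [([0.7513, -0.1826, 0.0039], 0.82)]
top spray_can [([0.7433, 0.2333, 0.0009], 0.93), ([0.5362, 0.0022, 0.0017], 0.49), ([0.7653, 0.0098, -0.0001], 0.2)]
top oil_bottle [([0.7159, -0.357, -0.0008], 0.61), ([0.567, 0.18, 0.1193], 0.23)]
top mug [([0.7457, 0.2321, -0.0008], 0.66), ([0.7268, 0.3566, -0.0032], 0.55)]
top brake_disc [([0.7694, 0.008, 0.0005], 0.61)]
top screwdriver [([0.3275, 0.4177, 0.0008], 0.83)]
```

View pics/side0.png

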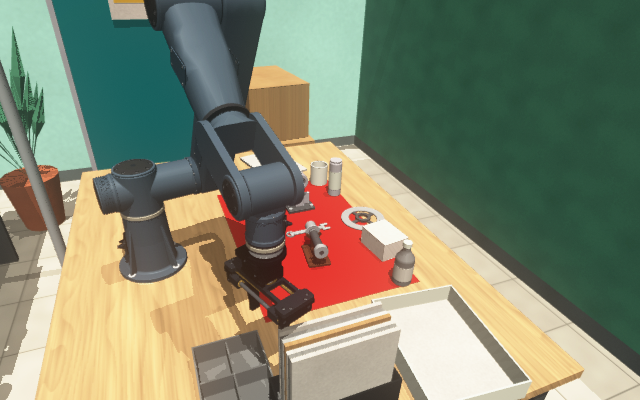

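View pics/top0.png

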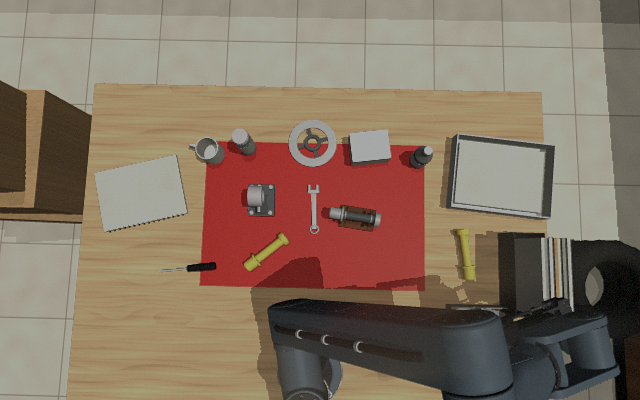

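The top view shows the steel gauge in its rest near (355,217), with the go end pointing left (+y). The hub is near (261,199), and the two yellow look-alikes are near (266,252) and (466,254). The spaces on both sides of the hub are clear. Next I'll measure the hub and gauge axes more precisely.

```bash
python3 - <<'E'
from rig import bot, imaging, recognise, masks_of, mark_of
import cv2, numpy as np
r=imaging.capture('top'); im=r['img']
a=cv2.resize(im[175:225,230:290],None,fx=10,fy=10,interpolation=cv2.INTER_CUBIC)
b=cv2.resize(im[192:242,320:390],None,fx=10,fy=10,interpolation=cv2.INTER_CUBIC)
cv2.imwrite('pics/hub.png',a);cv2.imwrite('pics/gauge.png',b)
np.save('top.npy',im)
E
cat > h.py <<'E'
from rig import bot, imaging, recognise, masks_of, mark_of
import cv2, numpy as np
def unproj(r,uv,z):
    K,P=np.array(r['mtx']),np.array(r['pose'])
    d=P[:3,:3]@np.linalg.solve(K,[uv[0],uv[1],1]); o=P[:3,3]
    return o+d*(z-o[2])/d[2]
def proj(r,X):
    K,P=np.array(r['mtx']),np.array(r['pose'])
    p=K@(P[:3,:3].T@(np.array(X)-P[:3,3])); return p[:2]/p[2]
E
```

```text
(no output)
```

View pics/hub.png

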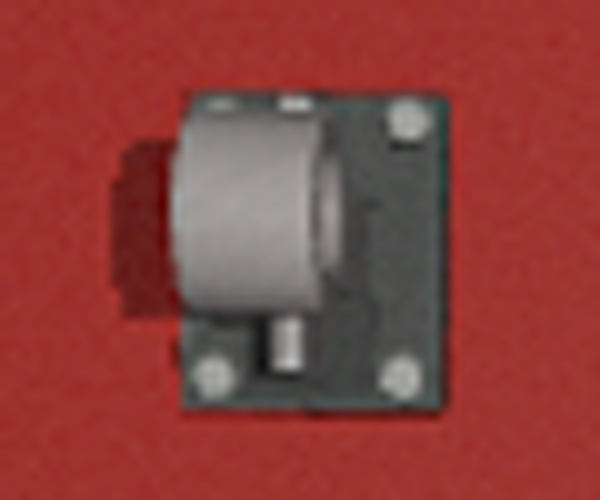

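View pics/gauge.png

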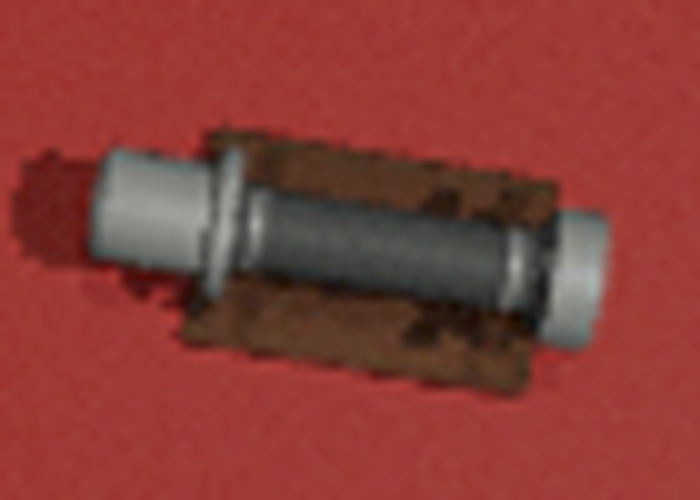

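```bash
cat >> h.py <<'E'
from scipy.optimize import minimize
S=8
def soft(im,box):
    u0,v0,u1,v1=box; c=im[v0:v1,u0:u1].astype(float)
    g=(c[...,1]+c[...,0])/2/(c[...,2]+1)   # red ~0.25, grey ~1
    return g
def boxpts(x0,x1,y0,y1,z0,z1): return np.array([[x,y,z] for x in(x0,x1) for y in(y0,y1) for z in(z0,z1)])
def cyl(r0,r1,y0,y1,zc):
    t=np.linspace(0,2*np.pi,48); return np.array([[r*np.cos(a),y,zc+r*np.sin(a)] for r,y in((r0,y0),(r1,y1)) for a in t])
HUB=[boxpts(-.055,.055,-.045,.045,0,.012),cyl(.033,.033,-.022,.022,.120)]
def GAUGE(z): return [cyl(.014,.014,-.05,.05,z),cyl(.025,.025,.05,.056,z),cyl(.019,.019,.056,.092,z),cyl(.019,.015,.092,.096,z),cyl(.017,.017,-.054,-.05,z),cyl(.023,.023,-.07,-.054,z)]
REST=[boxpts(-.0375,.0375,-.06,.06,0,.01)]
def render(r,parts,p,box):
    u0,v0,u1,v1=box; m=np.zeros(((v1-v0)*S,(u1-u0)*S),np.uint8)
    x,y,a=p[:3]; c,s=np.cos(a),np.sin(a); R=np.array([[c,-s,0],[s,c,0],[0,0,1]])
    K,P=np.array(r['mtx']),np.array(r['pose'])
    for q in parts:
        w=q@R.T+[x,y,p[3] if len(p)>3 else 0]; cam=(w-P[:3,3])@P[:3,:3]; uv=cam@K.T; uv=uv[:,:2]/uv[:,2:]
        uv=(uv-[u0,v0]+.5)*S*16
        cv2.fillConvexPoly(m,cv2.convexHull(uv.astype(np.float32)).round().astype(np.int32),255,cv2.LINE_8,4)
    m=cv2.resize(m,None,fx=1/S,fy=1/S,interpolation=cv2.INTER_AREA)/255.
    return cv2.GaussianBlur(m,(0,0),.5)
def fit(r,parts,p0,box,tgt,w=None):
    f=lambda p:np.sum((w if w is not None else 1)*(render(r,parts,p,box)-tgt)**2)
    best=None
    for d in((.006,.006,.08),(-.006,.004,-.08)):
        sx=np.array([p0]+[np.array(p0)+np.eye(len(p0))[i]*(list(d)+[.01])[i] for i in range(len(p0))])
        o=minimize(f,p0,method='Nelder-Mead',options=dict(initial_simplex=sx,xatol=1e-5,fatol=1e-4,maxiter=400))
        if best is None or o.fun<best.fun: best=o
    return best.x,best.fun
E
python3 - <<'E'
from h import *
r=imaging.capture('top'); im=r['img']
B=(235,175,285,225); g=soft(im,B); t=np.clip((g-.35)/(.85-.35),0,1)
print(np.percentile(g,[5,20,50,80,95]).round(2))
x,f=fit(r,HUB,[.565,.18,0.0],B,t); print('hub',x.round(4),np.degrees(x[2]).round(2),f, 'reds',)
B=(318,190,392,240); g=soft(im,B); t=np.clip((g-.35)/(.85-.35),0,1)
x,f=fit(r,GAUGE(.065)+REST,[.511,-.148,-.12],B,t); print('g+rest',x.round(4),np.degrees(x[2]).round(2),f)
# gauge only steel: grey
c=im[190:240,318:392].astype(float)
cv2.imwrite('pics/g.png',cv2.resize((np.clip(g,0,1.2)*200).astype(np.uint8),None,fx=8,fy=8))
w=None
hs=(g>.8).astype(float)
x,f=fit(r,GAUGE(.065),[.511,-.148,-.12],B,np.clip((g-.6)/.3,0,1)); print('g',x.round(4),np.degrees(x[2]).round(2),f)
E
```

```text
[0.27 0.29 0.31 0.96 1.01]
hub [0.5644 0.1811 0.0221] 1.27 10.797141497678844 reds
g+rest [ 0.5101 -0.1482 -0.1362] -7.8 213.13666340998395
g [ 0.5099 -0.1478 -0.137 ] -7.85 18.204979408087283
```

View pics/g.png

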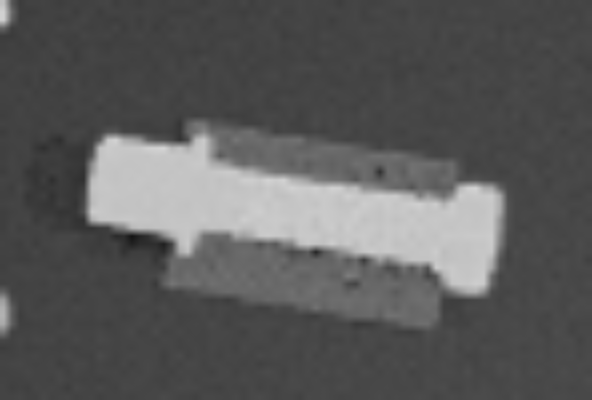

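>>> send_rows --plan '[[[0.52,0.8,0,0.59,-1],[0.52,0.8,0,0.59,-1],[0.52,0.8,0,0.59,-1],[0.52,0.8,0,0.59,-1],[0.52,0.8,0,0.59,-1],[0.52,0.8,0,0.59,-1],[0.52,0.8,0,0.59,-1],[0.52,0.8,0,0.59,-1],[0.52,0.8,0,0.59,-1],[0.52,0.8,0,0.59,-1],[0.52,0.8,0,0.59,-1],[0.52,0.8,0,0.59,-1],[0.52,0.8,0,0.59,-1],[0.52,0.8,0,0.59,-1],[0.52,0.8,0,0.59,-1],[0.52,0.8,0,0.59,-1],[0.52,0.8,0,0.59,-1],[0,0,0,0,-1]]]'

```text
time_s: 3.6
position: [0.4947, -0.1713, 0.2397]
tcp_rot: [[0.189, 0.982, 0.001], [0.982, -0.189, 0.001], [0.001, 0.001, -1.0]]
force: [0.5, -1.7, -0.4]
opening: 1.001
```

```bash
cat >> h.py <<'E'
def st():
    s=bot.read_state(); R=np.array(s['tcp_rot'])
    print('t',round(s['time_s'],2),'p',np.round(s['position'],4),'yaw(y-axis)',round(np.degrees(np.arctan2(R[1,1],R[0,1])),2),'z',R[:,2].round(4),'F',np.round(s['force'],2),'M',np.round(s['moment'],2),'op',round(s['opening'],3),'j',np.round(s['joint_positions'],1))
E
python3 -c "
from h import *
st()"
```

```text
t 3.6 p [ 0.4947 -0.1713  0.2397] yaw(y-axis) -10.87 z [ 9.e-04  7.e-04 -1.e+00] F [ 0.48 -1.68 -0.42] M [ 0.   -0.05  0.02] op 1.001 j [-31.4  22.4  96.6   0.1  61.  -20.5]
```

>>> send_rows --plan '[[[0.51,0.78,0,0.53,-1],[0,0,-0.8,0,-1],[0,0,-0.8,0,-1],[0,0,-0.8,0,-1],[0,0,-0.8,0,-1],[0,0,0,0,-1],[0,0,0,0,-1]]]'

```text
time_s: 4.3
position: [0.5086, -0.151, 0.1436]
tcp_rot: [[0.141, 0.99, -0.001], [0.99, -0.141, 0.0], [0.0, -0.001, -1.0]]
force: [-0.3, -0.0, -0.4]
opening: 1.003
```

```bash
python3 -c "
from h import *
st();
for c in ('top','side'):
  r=imaging.capture(c); 
  u,v=[int(k) for k in proj(r,[.51,-.148,.09])]; cv2.imwrite(f'pics/pre_{c}.png',cv2.resize(r['img'][v-60:v+60,u-80:u+80],None,fx=5,fy=5,interpolation=2))
st()"
```

```text
t 4.3 p [ 0.5086 -0.151   0.1436] yaw(y-axis) -8.13 z [-6.e-04  1.e-04 -1.e+00] F [-0.31 -0.02 -0.36] M [-0.08 -0.09 -0.  ] op 1.003 j [-28.6  31.  100.8  -0.   48.3 -20.5]
t 4.4 p [ 0.5095 -0.1512  0.1448] yaw(y-axis) -8.11 z [ 0.0022 -0.0013 -1.    ] F [-0.47 -0.1   0.58] M [ 0.   -0.13  0.  ] op 1.001 j [-28.6  30.9 100.7  -0.   48.2 -20.5]
```

View pics/pre_top.png

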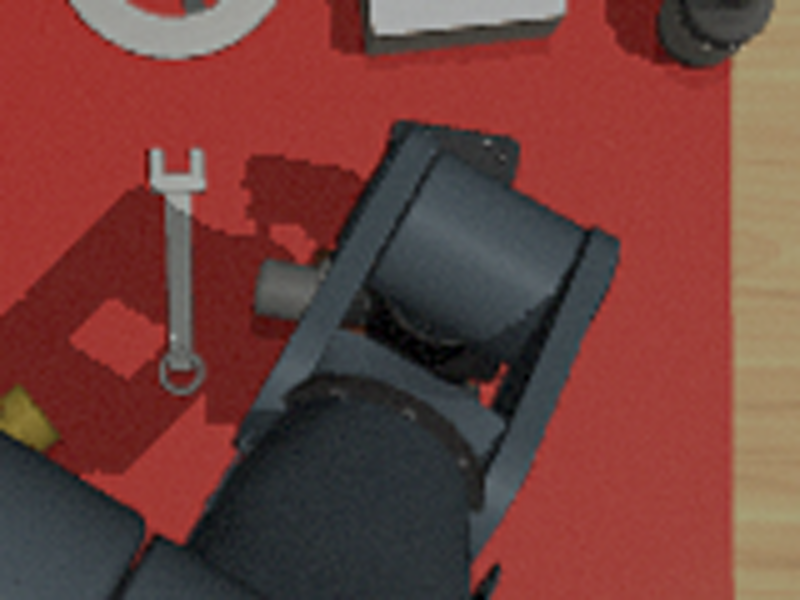

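View pics/pre_side.png

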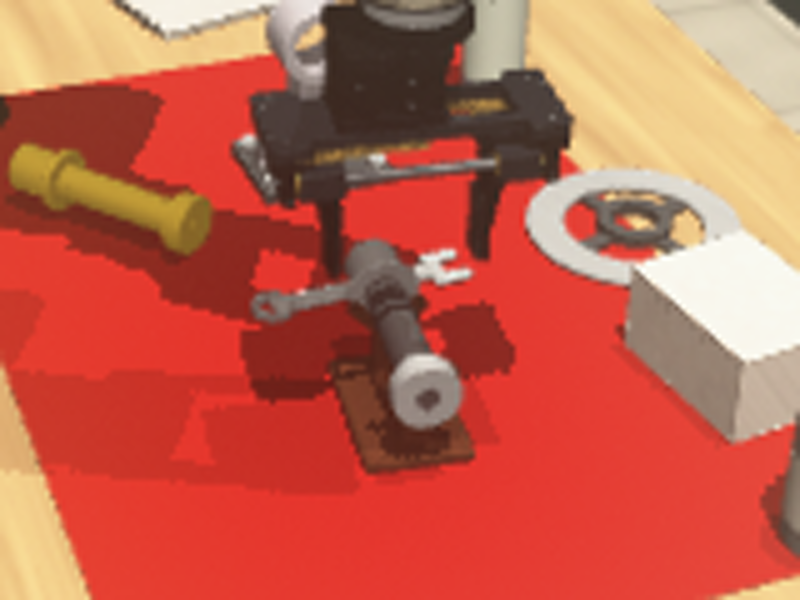

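The side view shows the open fingers straddling the handle. I'll go down.

>>> send_rows --plan '[[[0.03,0.1,-0.7,0.04,-1],[0,0,-0.7,0,-1],[0,0,-0.7,0,-1],[0,0,-0.3,0,-1],[0,0,-0.3,0,-1],[0,0,0,0,-1],[0,0,0,0,-1],[0,0,0,0,-1]]]'

```text
time_s: 5.2
position: [0.5102, -0.1477, 0.0634]
tcp_rot: [[0.137, 0.991, 0.002], [0.991, -0.137, -0.001], [-0.001, 0.002, -1.0]]
force: [0.8, 0.5, 0.3]
opening: 0.999
```

```bash
python3 -c "
from h import *
st()
for c in ('top','side'):
  r=imaging.capture(c); 
  u,v=[int(k) for k in proj(r,[.51,-.148,.09])]; cv2.imwrite(f'pics/down_{c}.png',cv2.resize(r['img'][v-40:v+40,u-50:u+50],None,fx=7,fy=7,interpolation=2))
st()"
```

```text
t 5.2 p [ 0.5102 -0.1477  0.0634] yaw(y-axis) -7.85 z [ 1.6e-03 -8.0e-04 -1.0e+00] F [0.8  0.46 0.25] M [ 0.02 -0.09 -0.01] op 0.999 j [-28.2  38.9 103.3   0.   37.6 -20.4]
t 5.3 p [ 0.5101 -0.1476  0.0633] yaw(y-axis) -7.85 z [ 1.4e-03 -7.0e-04 -1.0e+00] F [ 0.18 -0.59  0.65] M [-0.02 -0.1  -0.  ] op 0.997 j [-28.2  39.  103.4   0.   37.6 -20.4]
```

View pics/down_side.png

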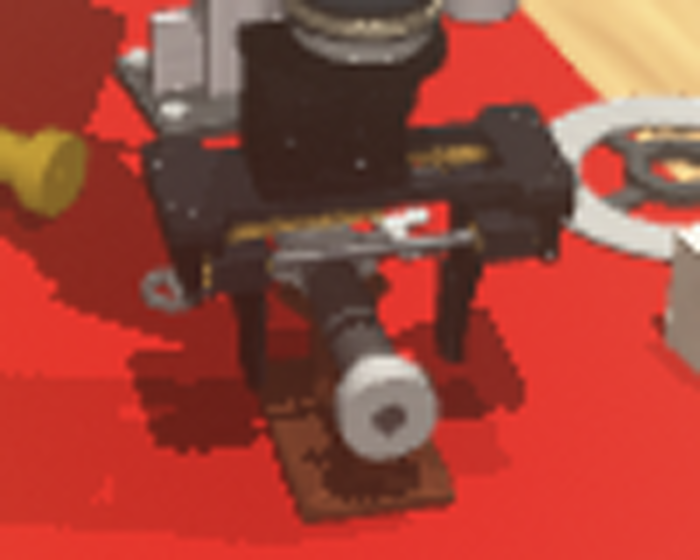

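>>> send_rows --plan '[[[0,0,0,0,0],[0,0,0,0,0.2],[0,0,0,0,0.3],[0,0,0,0,1],[0,0,0,0,1],[0,0,0,0,1],[0,0,0,0,1],[0,0,0,0,1],[0,0,0,0,1]]]'

```text
time_s: 6.2
position: [0.5104, -0.1477, 0.0626]
tcp_rot: [[0.137, 0.991, 0.002], [0.991, -0.137, -0.001], [-0.0, 0.002, -1.0]]
force: [2.4, 0.0, -0.4]
opening: 0.312
```

```bash
python3 -c "
from h import *
st()"
```

```text
t 6.2 p [ 0.5104 -0.1477  0.0626] yaw(y-axis) -7.86 z [ 1.7e-03 -6.0e-04 -1.0e+00] F [ 2.36  0.02 -0.43] M [-0.04 -0.43  0.03] op 0.312 j [-28.2  39.  103.3   0.   37.5 -20.4]
```

>>> send_rows --plan '[[[0,0,0.2,0,1],[0,0,0.3,0,1],[0,0,0.4,0,1],[0,0,0.5,0,1],[0,0,0.43,0,1],[0,0,0,0,1],[0.2,0.6,0,0.16,1],[0.2,0.6,0,0.16,1],[0.2,0.6,0,0.16,1],[0.2,0.6,0,0.16,1],[0.19,0.6,0,0.16,1],[0.19,0.6,0,0.16,1],[0.19,0.6,0,0.16,1],[0.19,0.6,0,0.16,1],[0.19,0.6,0,0.16,1],[0.19,0.6,0,0.16,1],[0,0,0,0,1],[0,0,0,0,1],[0,0,0,0,1]]]'

```text
time_s: 8.1
position: [0.5673, 0.032, 0.1172]
tcp_rot: [[-0.023, 1.0, -0.001], [1.0, 0.023, -0.0], [-0.0, -0.001, -1.0]]
force: [0.2, 0.4, -1.8]
opening: 0.31
```

```bash
python3 -c "
from h import *
st()
for c in ('top','side'):
  r=imaging.capture(c); cv2.imwrite(f'pics/raw1_{c}.png',r['img'])
  u,v=[int(k) for k in proj(r,[.565,.08,.12])]; cv2.imwrite(f'pics/app_{c}.png',cv2.resize(r['img'][v-50:v+50,u-65:u+65],None,fx=6,fy=6,interpolation=2))
  for t in ('gauge','go_tip','go_collar','nogo_face','bore_left','bore_right','bore','hub'):
        print(c,t,[(np.round(d['at'],4).tolist(),round(d['conf'],2)) for d in mark_of(c,t)[:3]])
st()"
```

```text
t 8.1 p [0.5673 0.032  0.1172] yaw(y-axis) 1.29 z [-1.e-03 -3.e-04 -1.e+00] F [ 0.19  0.44 -1.79] M [-0.05 -0.09 -0.01] op 0.31 j [-8.  35.6 96.3 -0.  48.1 -9.3]
top gauge [([0.4081, -0.5104, 0.0253], 0.6), ([0.5114, -0.1507, -0.0037], 0.53)]
top go_tip [([0.309, -0.5217, 0.0239], 0.86), ([0.5655, 0.1292, 0.1215], 0.56)]
top go_collar [([0.3538, -0.5159, 0.0268], 0.92), ([0.5622, 0.0862, 0.1203], 0.72)]
top nogo_face [([0.476, -0.4983, 0.0207], 0.69), ([0.5655, -0.0383, 0.1206], 0.64)]
top bore_left [([0.5625, 0.2003, 0.1176], 0.61)]
top bore_right [([0.5651, 0.1567, 0.1189], 0.61), ([0.5665, 0.1999, 0.1205], 0.53)]
top bore [([0.5653, 0.1776, 0.1187], 0.66)]
top hub [([0.5669, 0.1789, 0.0022], 0.96)]
side gauge [([0.3942, 0.1449, 0.0235], 0.88), ([0.5693, 0.032, 0.1171], 0.7), ([0.326, 0.417, 0.0021], 0.42)]
side go_tip [([0.3328, 0.2188, 0.0276], 0.64)]
side go_collar [([0.3578, 0.1881, 0.0263], 0.61), ([0.5643, 0.0867, 0.1195], 0.5)]
side nogo_face [([0.5714, -0.034, 0.1167], 0.81), ([0.4404, 0.0921, 0.0259], 0.62), ([0.5623, 0.1599, 0.1209], 0.5)]
side bore_left [([0.5614, 0.2032, 0.1205], 0.88)]
side bore_right [([0.5681, 0.1604, 0.1203], 0.89)]
side bore [([0.5665, 0.1832, 0.1231], 0.68), ([0.567, 0.1828, -0.0001], 0.48)]
side hub [([0.5665, 0.1811, -0.0027], 0.88), ([0.7145, -0.3593, 0.0024], 0.56), ([0.5134, -0.1459, -0.0004], 0.4)]
t 9.0 p [0.5678 0.0326 0.1174] yaw(y-axis) 1.32 z [-0.  0. -1.] F [-0.12  0.11 -3.75] M [-0.03 -0.07  0.  ] op 0.312 j [-8.  35.6 96.3  0.  48.1 -9.3]
```

View pics/app_side.png

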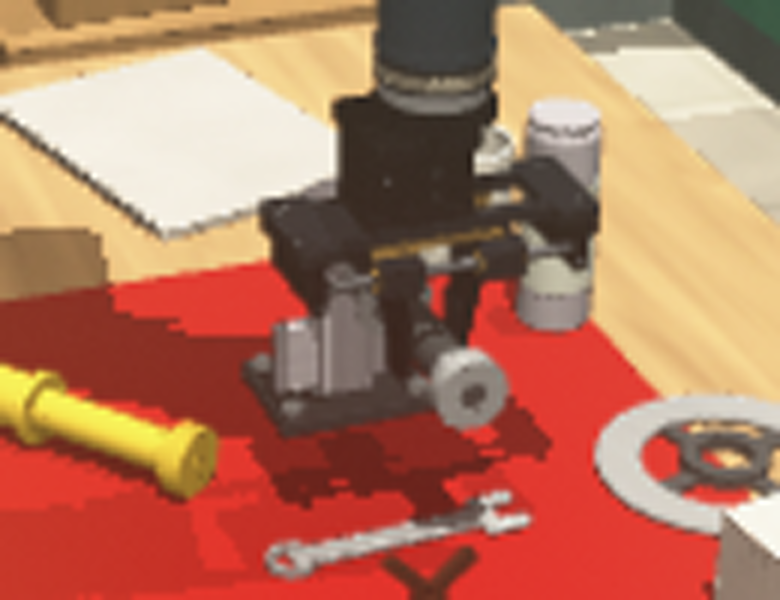

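View pics/app_top.png

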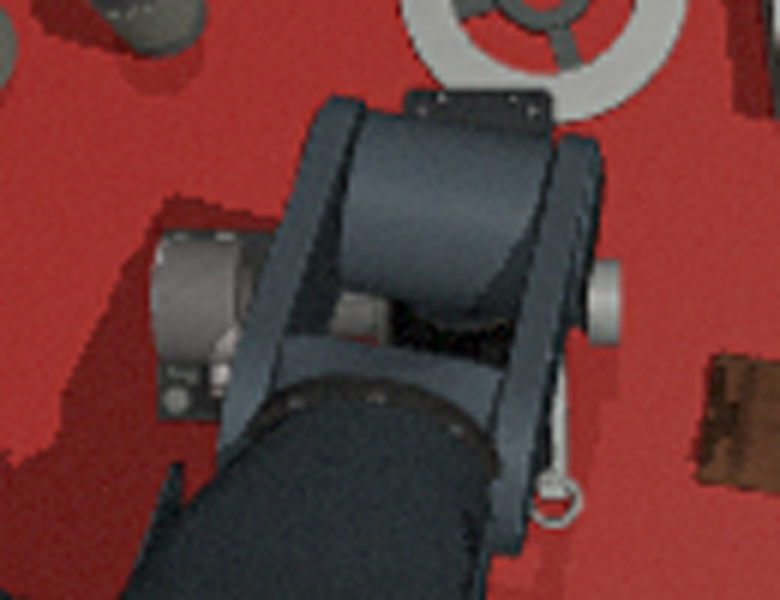

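```bash
python3 -c "
from h import *
r=imaging.capture('top'); im=cv2.imread('pics/raw1_top.png')
u,v=proj(r,[.568,-.035,.12]); print(u,v)
g=soft(im,(0,0,640,400))
for uc in range(int(u)-4,int(u)+6):
  col=g[int(v)-25:int(v)+25,uc]; 
  m=np.where(col>.63)[0]
  if len(m)<5: print(uc,len(m)); continue
  a,b=m[0],m[-1]
  e1=a-1+(.63-col[a-1])/(col[a]-col[a-1]); e2=b+(col[b]-.63)/(col[b]-col[b+1])
  P1=unproj(r,(uc,e1+int(v)-25),.12);P2=unproj(r,(uc,e2+int(v)-25),.12)
  print(uc,round(e1,2),round(e2,2),((P1+P2)/2).round(4),np.round(P1-P2,4)[0])
# compare with projection of model cylinder
for x in (.566,.568,.570):
  R=cyl(.023,.023,-.07,-.054,.12); c,s=np.cos(.0225),np.sin(.0225); W=np.c_[c*R[:,0]-s*R[:,1]+x,s*R[:,0]+c*R[:,1]+.0325,R[:,2]]
  q=np.array([proj(r,w) for w in W]); print(x,q.min(0)-[0,int(v)-25],q.max(0)-[0,int(v)-25])
"
```

```text
323.6652308939247 195.88857647251294
319 -0.66 30.33 [ 0.6031 -0.0194  0.12  ] 0.0992
320 -0.66 32.67 [ 0.5995 -0.0227  0.12  ] 0.1066
321 -0.36 32.91 [ 0.5987 -0.0258  0.12  ] 0.1064
322 18.67 32.86 [ 0.5683 -0.0297  0.12  ] 0.0451
323 18.62 32.82 [ 0.5685 -0.0329  0.12  ] 0.0452
324 18.58 32.9 [ 0.5685 -0.036   0.12  ] 0.0455
325 1
326 0
327 0
328 0
0.566 [319.28627197  18.75255824] [324.45192959  33.31857189]
0.568 [319.30204341  18.12518209] [324.46643873  32.68837144]
0.57 [319.31780925  17.49802446] [324.48095613  32.0583906 ]
```

```bash
python3 -c "
from h import *
r=imaging.capture('top'); im=cv2.imread('pics/raw1_top.png'); im0=np.load('top.npy')
# nogo local, box columns 322..332
B=(322,172,334,222); t=np.clip((soft(im,B)-.35)/.5,0,1); t[:8]=0;t[42:]=0
for yaw in (0.,1.3):
  best=min((np.sum((render(r,GAUGE(.12),[x,y,np.radians(yaw)],B)-t)**2),x,y) for x in np.arange(.562,.574,.0005) for y in np.arange(.028,.038,.001)); print('nogo',yaw,best)
cv2.imwrite('pics/t.png',cv2.resize((t*255).astype(np.uint8),None,fx=10,fy=10,interpolation=0))
B=(235,175,285,225); t=np.clip((soft(im0,B)-.35)/.5,0,1)
for a in np.radians([-1,-.5,0,.5,1,1.5,2,3]):
  o=minimize(lambda p:np.sum((render(r,HUB,[p[0],p[1],a],B)-t)**2),[.5645,.181],method='Nelder-Mead',options=dict(initial_simplex=[[.5645,.181],[.568,.181],[.5645,.185]])); print('hub',np.degrees(a).round(1),o.x.round(4),o.fun.round(2))
B=(318,190,392,240); t=np.clip((soft(im0,B)-.6)/.3,0,1)
for a in np.radians([-6,-7,-7.5,-8,-8.5,-9]):
  o=minimize(lambda p:np.sum((render(r,GAUGE(.065),[p[0],p[1],a],B)-t)**2),[.5105,-.148],method='Nelder-Mead',options=dict(initial_simplex=[[.51,-.148],[.513,-.148],[.51,-.144]])); print('g',np.degrees(a).round(1),o.x.round(4),o.fun.round(2))
"
```

```text
nogo 0.0 (np.float64(0.6513918834529608), np.float64(0.5684999999999993), np.float64(0.032))
nogo 1.3 (np.float64(0.5817666508791659), np.float64(0.5669999999999995), np.float64(0.032))
hub -1.0 [0.564  0.1808] 15.14
hub -0.5 [0.5641 0.1807] 13.17
hub 0.0 [0.5641 0.1808] 11.79
hub 0.5 [0.5641 0.1809] 11.1
hub 1.0 [0.564 0.181] 11.04
hub 1.5 [0.5645 0.1811] 11.32
hub 2.0 [0.5645 0.181 ] 12.17
hub 3.0 [0.5645 0.1809] 16.04
g -6.0 [ 0.5102 -0.1476] 32.74
g -7.0 [ 0.5101 -0.1477] 21.96
g -7.5 [ 0.51   -0.1479] 19.47
g -8.0 [ 0.5099 -0.1478] 18.9
g -8.5 [ 0.5098 -0.1478] 20.42
g -9.0 [ 0.5098 -0.1479] 24.22
```

View pics/t.png

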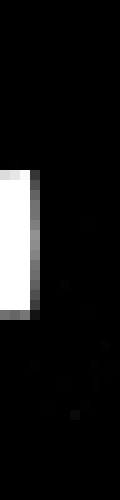

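```bash
python3 -c "
from h import *
r=imaging.capture('side'); im=cv2.imread('pics/raw1_side.png')
q=proj(r,[.569,-.0375,.12]); print(q)
u,v=[int(round(k)) for k in q]; B=(u-8,v-12,u+10,v+12)
t=np.clip((soft(im,B)-.35)/.4,0,1)
cv2.imwrite('pics/t2.png',np.hstack([cv2.resize((t*255).astype(np.uint8),None,fx=20,fy=20,interpolation=0),cv2.resize((render(r,GAUGE(.12),[.5675,.0325,.0225],B)*255).astype(np.uint8),None,fx=20,fy=20,interpolation=0)]))
w=np.ones_like(t); w[:12,:9]=0; 
for x in (.5655,.567,.568,.5695):
  b=min((np.sum(w*(render(r,GAUGE(z),[x,y,.0225],B)-t)**2),z,y) for z in np.arange(.112,.128,.001) for y in (.030,.0325,.034)); print(x,b)
"
```

```text
[320.33981401 206.1273728 ]
0.5655 (np.float64(4.239547560179864), np.float64(0.12100000000000001), 0.03)
0.567 (np.float64(4.127818134273276), np.float64(0.11800000000000001), 0.034)
0.568 (np.float64(4.829458926463497), np.float64(0.11800000000000001), 0.034)
0.5695 (np.float64(7.734472218683598), np.float64(0.117), 0.034)
```

View pics/t2.png

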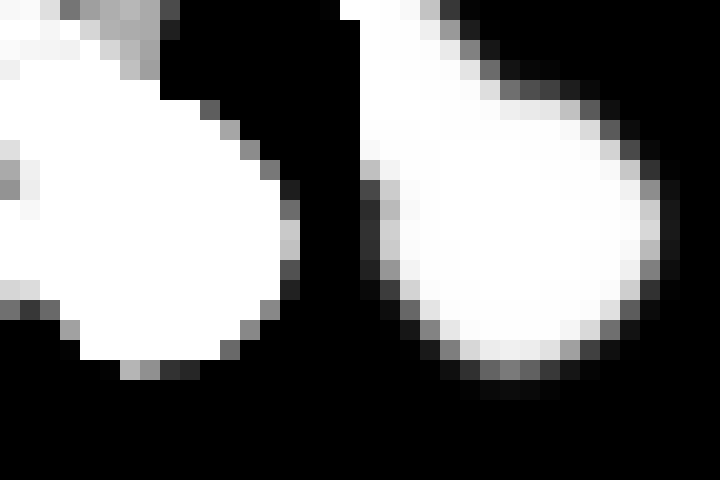

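>>> send_rows --plan '[[[-0.02,0.3,0.02,-0.05,1],[-0.01,0.3,0,0,1],[-0.01,0.3,0,0,1],[0,0.1,0,0,1],[0,0.1,0,0,1],[0,0.1,0,0,1],[0,0,0,0,1]]]'

```text
time_s: 9.85
position: [0.5666, 0.0689, 0.118]
tcp_rot: [[-0.018, 1.0, -0.0], [1.0, 0.018, 0.0], [0.0, -0.0, -1.0]]
force: [0.8, -0.2, -2.9]
opening: 0.313
```

```bash
python3 -c "
from h import *
st()"
```

```text
t 9.85 p [0.5666 0.0689 0.118 ] yaw(y-axis) 1.05 z [-1.e-04  0.e+00 -1.e+00] F [ 0.79 -0.17 -2.88] M [-0.02 -0.1   0.01] op 0.313 j [-4.3 35.7 95.9  0.  48.4 -5.3]
```

>>> send_rows --plan '[[[0,0.1,0,0,1],[0,0.1,0,0,1],[0,0.1,0,0,1],[-0.01,0.1,0,0,1],[0,0,0,0,1]]]'

```text
time_s: 10.35
position: [0.5662, 0.081, 0.118]
tcp_rot: [[-0.018, 1.0, -0.0], [1.0, 0.018, 0.0], [0.0, -0.0, -1.0]]
force: [0.0, -0.5, -3.8]
opening: 0.315
```

```bash
python3 -c "
from h import *
st()"
```

```text
t 10.35 p [0.5662 0.081  0.118 ] yaw(y-axis) 1.05 z [-2.e-04  1.e-04 -1.e+00] F [ 0.01 -0.52 -3.76] M [ 0.03 -0.13  0.01] op 0.315 j [-3.1 35.7 95.8  0.  48.5 -4.1]
```

>>> send_rows --plan '[[[0,0.1,0,0,1],[0,0.1,0,0,1],[-0.01,0.1,0,0,1],[0,0.1,0,0,1],[0,0.1,0,0,1],[0,0,0,0,1]]]'

```text
time_s: 10.95
position: [0.566, 0.0961, 0.118]
tcp_rot: [[-0.019, 1.0, -0.0], [1.0, 0.019, 0.0], [0.0, -0.0, -1.0]]
force: [0.6, 0.2, -3.8]
opening: 0.312
```

```bash
python3 -c "
from h import *
st()"
```

```text
t 10.95 p [0.566  0.0961 0.118 ] yaw(y-axis) 1.06 z [-1.e-04  1.e-04 -1.e+00] F [ 0.6   0.24 -3.78] M [-0.01 -0.06  0.02] op 0.312 j [-1.5 35.8 95.5  0.  48.7 -2.6]
```

Going in freely, with about 7 mm left. I'll creep forward until the collar makes contact.

>>> send_rows --plan '[[[0,0.05,0,0,1],[0,0.05,0,0,1],[0,0.05,0,0,1],[0,0,0,0,1]]]'

```text
time_s: 11.35
position: [0.566, 0.1003, 0.118]
tcp_rot: [[-0.018, 1.0, -0.0], [1.0, 0.018, 0.0], [0.0, -0.0, -1.0]]
force: [-0.5, -0.1, -3.9]
opening: 0.313
```

>>> send_rows --plan '[[[0,0.03,0,0,1],[0,0.03,0,0,1],[0,0,0,0,1]]]'

```text
time_s: 11.65
position: [0.566, 0.102, 0.118]
tcp_rot: [[-0.018, 1.0, 0.0], [1.0, 0.018, 0.0], [0.0, 0.0, -1.0]]
force: [-0.8, 0.5, -3.9]
opening: 0.316
```

>>> send_rows --plan '[[[0,0.03,0,0,1],[0,0,0,0,1]]]'

```text
time_s: 11.85
position: [0.5661, 0.1028, 0.1181]
tcp_rot: [[-0.018, 1.0, 0.0], [1.0, 0.018, -0.0], [-0.0, 0.0, -1.0]]
force: [-0.2, 0.4, -3.4]
opening: 0.313
```

>>> send_rows --plan '[[[0,0.03,0,0,1],[0,0,0,0,1]]]'

```text
time_s: 12.05
position: [0.5661, 0.1029, 0.1181]
tcp_rot: [[-0.019, 1.0, -0.0], [1.0, 0.019, -0.001], [-0.001, -0.0, -1.0]]
force: [0.4, -3.9, -3.0]
opening: 0.312
```

>>> send_rows --plan '[[[0,0.02,0,0,1],[0,0,0,0,1],[0,0,0,0,1]]]'

```text
time_s: 12.35
position: [0.5661, 0.1029, 0.1181]
tcp_rot: [[-0.019, 1.0, -0.0], [1.0, 0.019, -0.002], [-0.002, -0.0, -1.0]]
force: [0.0, -5.7, -3.6]
opening: 0.312
```

```bash
python3 -c "
from h import *
st()
for c in ('top','side'):
  r=imaging.capture(c); cv2.imwrite(f'pics/raw2_{c}.png',r['img'])
  u,v=[int(k) for k in proj(r,[.565,.13,.12])]; cv2.imwrite(f'pics/home_{c}.png',cv2.resize(r['img'][v-35:v+35,u-45:u+45],None,fx=8,fy=8,interpolation=2))
st()"
```

```text
t 12.35 p [0.5661 0.1029 0.1181] yaw(y-axis) 1.07 z [-2.0e-04 -2.2e-03 -1.0e+00] F [ 0.03 -5.67 -3.64] M [-0.97 -0.04 -0.  ] op 0.312 j [-0.8 35.9 95.2 -0.2 48.8 -1.7]
t 12.45 p [0.5661 0.1029 0.1181] yaw(y-axis) 1.07 z [-2.0e-04 -2.1e-03 -1.0e+00] F [-0.11 -5.65 -2.43] M [-1.01 -0.01  0.03] op 0.313 j [-0.8 35.9 95.2 -0.2 48.8 -1.7]
```

View pics/home_side.png

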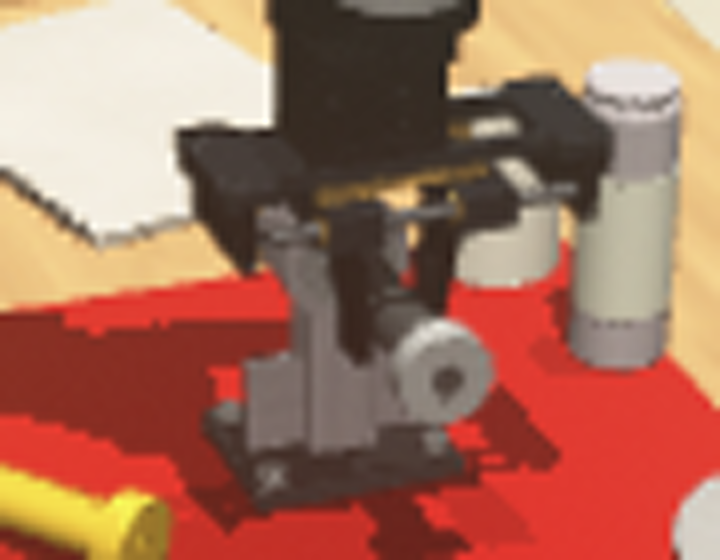

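View pics/home_top.png

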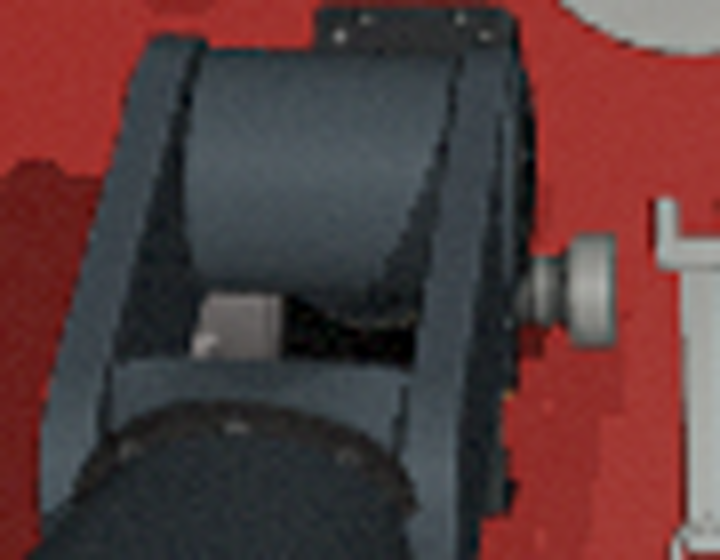

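>>> send_rows --plan '[[[0,-0.1,0,0,1],[0,-0.1,0,0,1],[0,-0.2,0,0,1],[0.01,-0.2,0,0,1],[0.01,-0.3,0,0,1],[0.01,-0.3,0,0,1],[0.01,-0.3,0,0,1],[0,-0.3,0,0,1],[0,-0.3,0,0,1],[0,-0.25,0,0,1],[0,0,0,0,1],[0,0,0,0,1]]]'

```text
time_s: 13.65
position: [0.5672, 0.0336, 0.118]
tcp_rot: [[-0.017, 1.0, -0.0], [1.0, 0.017, 0.0], [0.0, -0.0, -1.0]]
force: [-0.1, 0.2, -3.2]
opening: 0.308
```

```bash
python3 -c "
from h import *
st()"
```

```text
t 13.65 p [0.5672 0.0336 0.118 ] yaw(y-axis) 0.99 z [-1.e-04  3.e-04 -1.e+00] F [-0.06  0.21 -3.2 ] M [ 0.01 -0.05 -0.02] op 0.308 j [-7.9 35.5 96.3  0.  48.2 -8.9]
```

>>> send_rows --plan '[[[0,0,0.4,0,1],[0,0,0.7,0,1],[0,0,0.8,0,1],[0,0,0.7,0,1],[0,0,0.4,0,1],[0,0.4,0,0,1],[-0.01,0.7,0,0,1],[-0.02,0.8,0,0,1],[-0.02,0.8,0,0,1],[-0.02,0.8,0,0,1],[-0.02,0.8,0,0,1],[-0.02,0.8,0,0,1],[-0.02,0.8,0,0,1],[-0.01,0.8,0,0,1],[-0.01,0.8,0,0,1],[-0.01,0.7,0,0,1],[0,0.3,0,0,1],[0,0,0,0,1],[0,0,0,0,1],[0,0,0,0,1]]]'

```text
time_s: 15.65
position: [0.5623, 0.2878, 0.2077]
tcp_rot: [[-0.017, 1.0, -0.001], [1.0, 0.017, -0.001], [-0.001, -0.001, -1.0]]
force: [-0.2, -0.6, -3.6]
opening: 0.312
```

```bash
python3 -c "
from h import *
st()"
```

```text
t 15.65 p [0.5623 0.2878 0.2077] yaw(y-axis) 0.98 z [-9.e-04 -8.e-04 -1.e+00] F [-0.18 -0.58 -3.59] M [-0.06 -0.05 -0.04] op 0.312 j [17.  32.8 82.9 -0.  64.4 16. ]
```

>>> send_rows --plan '[[[0.01,0.2,-0.3,0,1],[0,0,-0.6,0,1],[0,0,-0.7,0,1],[0,0,-0.7,0,1],[0,0,-0.5,0,1],[0,0,-0.2,0,1],[0,0,0,0,1],[0,0,0,0,1],[0,0,0,0,1]]]'

```text
time_s: 16.55
position: [0.5636, 0.2951, 0.1192]
tcp_rot: [[-0.018, 1.0, 0.002], [1.0, 0.018, 0.001], [0.001, 0.002, -1.0]]
force: [-0.1, 0.5, -3.0]
opening: 0.309
```

```bash
python3 -c "
from h import *
st()
for c in ('top','side'):
  r=imaging.capture(c); cv2.imwrite(f'pics/raw3_{c}.png',r['img'])
  u,v=[int(k) for k in proj(r,[.565,.25,.12])]; cv2.imwrite(f'pics/ng_{c}.png',cv2.resize(r['img'][v-50:v+50,u-65:u+65],None,fx=6,fy=6,interpolation=2))
st()"
```

```text
t 16.55 p [0.5636 0.2951 0.1192] yaw(y-axis) 1.03 z [ 2.3e-03  8.0e-04 -1.0e+00] F [-0.11  0.53 -2.98] M [ 0.01 -0.06  0.  ] op 0.309 j [17.6 39.4 86.1  0.  54.3 16.6]
t 16.65 p [0.5634 0.295  0.1191] yaw(y-axis) 1.03 z [ 1.9e-03  6.0e-04 -1.0e+00] F [ 0.06 -0.42 -3.44] M [-0.04 -0.09  0.05] op 0.315 j [17.6 39.4 86.2  0.  54.3 16.6]
```

View pics/ng_side.png

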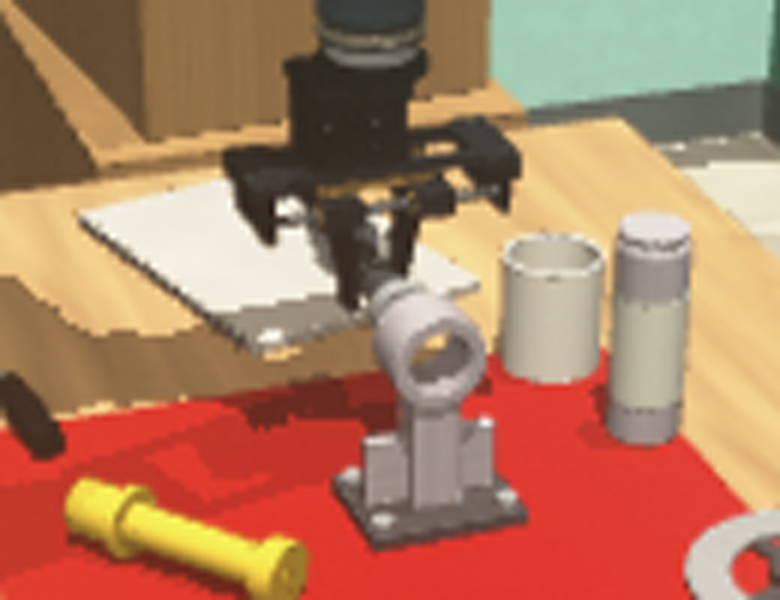

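View pics/ng_top.png

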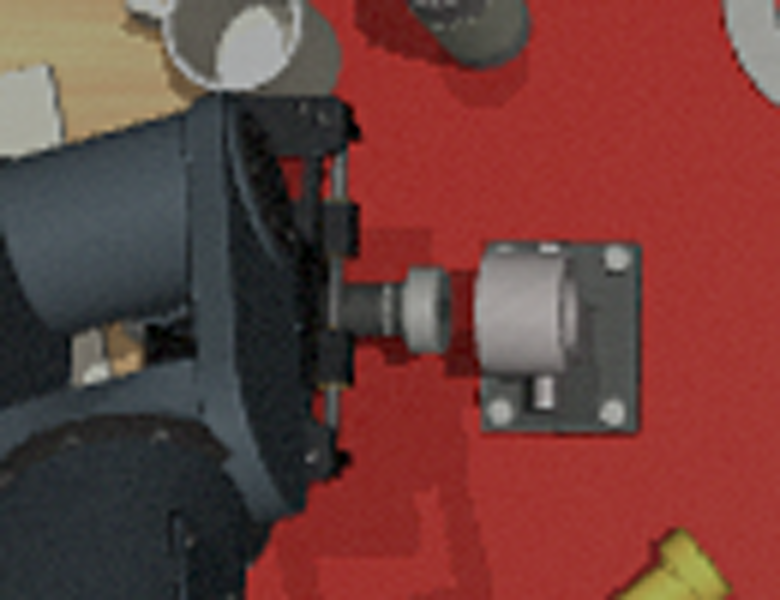

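```bash
python3 -c "
from h import *
r=imaging.capture('top'); im=cv2.imread('pics/raw3_top.png')
u,v=proj(r,[.563,.225+.008,.12]); print('nogo mid px',u,v)
B=(int(u)-7,int(v)-25,int(u)+7,int(v)+25)
t=np.clip((soft(im,B)-.35)/.5,0,1)
NG=[cyl(.017,.017,-.054,-.05,.12),cyl(.014,.014,-.05,.05,.12),cyl(.023,.023,-.07,-.054,.12)]
w=np.zeros_like(t); uu=np.arange(B[0],B[2]); 
w[8:42,(uu>=u-2)]=1
hb=proj(r,[.56,.2035,.12])[0]; w[:,uu>hb-2]=0; print(hb)
b=min((np.sum(w*(render(r,NG,[x,y,.018],B)-t)**2),x,y) for x in np.arange(.558,.569,.0005) for y in np.arange(.290,.300,.001)); print('nogo',b)
# hub re-fit top
B=(235,175,285,225); t=np.clip((soft(im,B)-.35)/.5,0,1); w=np.ones_like(t); w[:,:int(hb-B[0])-1]=0
for d in (1,):
  x,f=fit(r,HUB,[.565,.18,0.],B,t,w); print('hub top',x.round(4),np.degrees(x[2]).round(2),f)
# side hub
rs=imaging.capture('side'); ims=cv2.imread('pics/raw3_side.png')
u,v=[int(k) for k in proj(rs,[.565,.18,.07])]; Bs=(u-35,v-35,u+35,v+35)
g=soft(ims,Bs); cv2.imwrite('pics/hs.png',np.hstack([cv2.resize(ims[Bs[1]:Bs[3],Bs[0]:Bs[2]],None,fx=8,fy=8,interpolation=2)]))
print(Bs)
" ; python3 -c "
import numpy"
```

```text
nogo mid px 238.9292584061053 195.52772274878777
248.1937651203495
nogo (np.float64(0.7561125474882207), np.float64(0.5629999999999995), np.float64(0.296))
hub top [0.5644 0.1812 0.0222] 1.27 9.477360774979203
(263, 155, 333, 225)
```

View pics/hs.png

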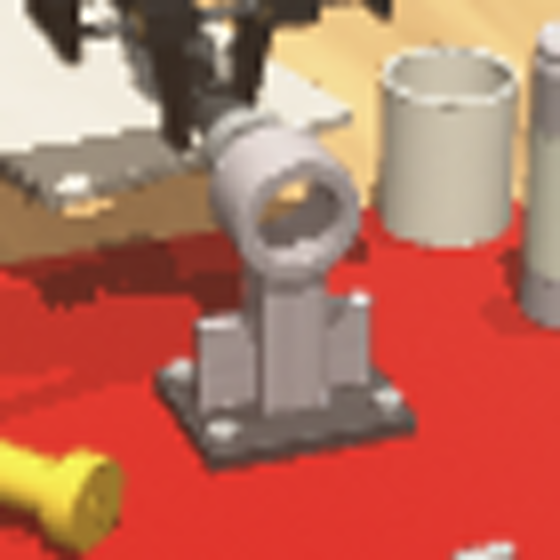

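>>> send_rows --plan '[[[-0.03,-0.1,-0.03,0.02,1],[0,-0.15,0,0,1],[0,-0.15,0,0,1],[0,-0.1,0,0,1],[0,-0.07,0,0,1],[0,0,0,0,1],[0,0,0,0,1]]]'

```text
time_s: 17.45
position: [0.5619, 0.2777, 0.1172]
tcp_rot: [[-0.02, 1.0, 0.0], [1.0, 0.02, 0.0], [0.0, 0.0, -1.0]]
force: [0.3, -0.2, -3.1]
opening: 0.314
```

```bash
python3 -c "
from h import *
st()"
```

```text
t 17.45 p [0.5619 0.2777 0.1172] yaw(y-axis) 1.13 z [ 1.e-04  2.e-04 -1.e+00] F [ 0.34 -0.24 -3.13] M [ 0.01 -0.1   0.01] op 0.314 j [16.1 39.1 87.6  0.  53.4 15. ]
```

>>> send_rows --plan '[[[0.02,-0.05,0.03,0,1],[0,-0.05,0,0,1],[0,0,0,0,1],[0,0,0,0,1]]]'

```text
time_s: 17.85
position: [0.5624, 0.2747, 0.1181]
tcp_rot: [[-0.02, 1.0, 0.0], [1.0, 0.02, 0.0], [0.0, 0.0, -1.0]]
force: [0.3, -0.2, -3.8]
opening: 0.314
```

```bash
python3 -c "
from h import *
st()
imaging.capture('top');st();imaging.capture('top');st()"
```

```text
t 17.85 p [0.5624 0.2747 0.1181] yaw(y-axis) 1.14 z [ 0.  0. -1.] F [ 0.29 -0.2  -3.83] M [-0.   -0.07  0.04] op 0.314 j [15.8 38.9 87.7  0.  53.4 14.7]
t 17.9 p [0.5624 0.2747 0.118 ] yaw(y-axis) 1.15 z [-1.e-04  0.e+00 -1.e+00] F [-0.03  0.32 -4.71] M [-0.04 -0.03  0.05] op 0.315 j [15.8 38.9 87.7  0.  53.4 14.7]
t 17.95 p [0.5624 0.2747 0.118 ] yaw(y-axis) 1.15 z [-1.e-04 -0.e+00 -1.e+00] F [ 0.35 -0.21 -3.66] M [ 0.01 -0.05  0.03] op 0.315 j [15.8 38.9 87.7  0.  53.4 14.7]
```

Centred. Creeping in to touch.

>>> send_rows --plan '[[[0,-0.03,0,0,1],[0,-0.03,0,0,1],[0,0,0,0,1]]]'

```text
time_s: 18.25
position: [0.5625, 0.2729, 0.118]
tcp_rot: [[-0.02, 1.0, 0.0], [1.0, 0.02, 0.0], [0.0, 0.0, -1.0]]
force: [0.1, -0.1, -3.8]
opening: 0.311
```

>>> send_rows --plan '[[[0,-0.02,0,0,1],[0,0,0,0,1]]]'

```text
time_s: 18.45
position: [0.5624, 0.2728, 0.1181]
tcp_rot: [[-0.02, 1.0, 0.0], [1.0, 0.02, 0.001], [0.001, 0.0, -1.0]]
force: [-0.5, 2.5, -4.1]
opening: 0.312
```

>>> send_rows --plan '[[[0,-0.03,0,0,1],[0,0,0,0,1],[0,0,0,0,1],[0,0,0,0,1],[0,0,0,0,1],[0,0,0,0,1],[0,0,0,0,1]]]'

```text
time_s: 19.15
position: [0.5625, 0.2727, 0.1181]
tcp_rot: [[-0.02, 1.0, 0.001], [1.0, 0.02, 0.002], [0.002, 0.001, -1.0]]
force: [0.0, 4.4, -5.1]
opening: 0.308
```

```bash
python3 -c "
from h import *
st()
for c in ('top','side'):
  r=imaging.capture(c); cv2.imwrite(f'pics/raw4_{c}.png',r['img'])
  u,v=[int(k) for k in proj(r,[.565,.21,.12])]; cv2.imwrite(f'pics/ref_{c}.png',cv2.resize(r['img'][v-35:v+35,u-45:u+45],None,fx=8,fy=8,interpolation=2))
st()"
```

```text
t 19.15 p [0.5625 0.2727 0.1181] yaw(y-axis) 1.12 z [ 7.0e-04  2.4e-03 -1.0e+00] F [ 0.02  4.45 -5.15] M [ 0.9  -0.11 -0.03] op 0.308 j [15.6 38.9 87.8  0.1 53.2 14.4]
t 19.25 p [0.5625 0.2727 0.1181] yaw(y-axis) 1.12 z [ 6.0e-04  2.3e-03 -1.0e+00] F [-0.1   4.94 -4.24] M [ 0.83 -0.08 -0.07] op 0.308 j [15.6 38.9 87.8  0.1 53.2 14.4]
```

View pics/ref_top.png

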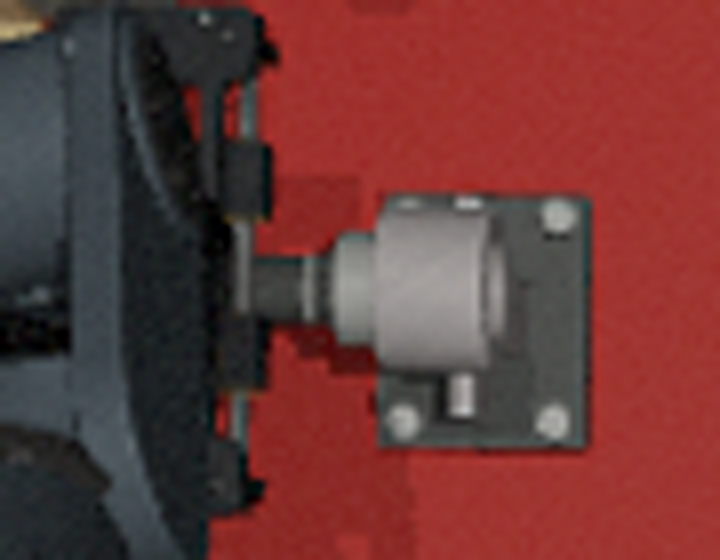

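View pics/ref_side.png

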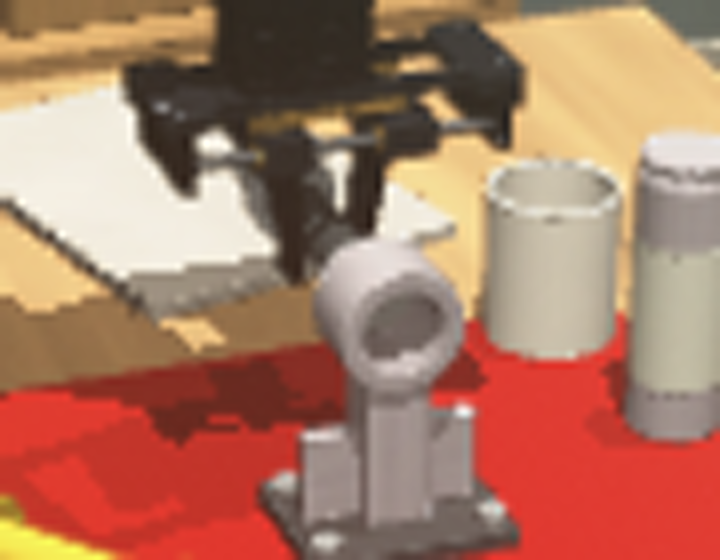

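>>> send_rows --plan '[[[0,-0.03,0,0,1],[0,0,0,0,1],[0,0,0,0,1],[0,0,0,0,1],[0,0,0,0,1],[0,0,0,0,1]]]'

```text
time_s: 19.85
position: [0.5625, 0.2727, 0.1181]
tcp_rot: [[-0.019, 1.0, 0.001], [1.0, 0.019, 0.004], [0.004, 0.001, -1.0]]
force: [-1.4, 8.1, -5.2]
opening: 0.311
```

>>> send_rows --plan '[[[0,0.1,0,0,1],[0,0.2,0,0,1],[0,0.3,0,0,1],[0,0.2,0,0,1],[0,0,0.4,0,1],[0,0,0.7,0,1],[0,0,0.8,0,1],[0,0,0.7,0,1],[0,0,0.5,0,1],[0,0,0,0,1]]]'

```text
time_s: 20.85
position: [0.5642, 0.295, 0.2147]
tcp_rot: [[-0.02, 1.0, 0.007], [1.0, 0.02, 0.002], [0.002, 0.007, -1.0]]
force: [0.5, 0.3, -3.6]
opening: 0.314
```

```bash
python3 -c "
from h import *
st()"
```

```text
t 20.85 p [0.5642 0.295  0.2147] yaw(y-axis) 1.15 z [ 0.0066  0.0018 -1.    ] F [ 0.55  0.3  -3.59] M [-0.03 -0.14 -0.01] op 0.314 j [17.6 32.5 82.1 -0.  65.  16.4]
```

>>> send_rows --plan '[[[0,-0.4,0,0,1],[0,-0.8,0,0,1],[0,-0.8,0,0,1],[0,-0.8,0,0,1],[0,-0.8,0,0,1],[0,-0.8,0,0,1],[0,-0.8,0,0,1],[0,-0.8,0,0,1],[0,-0.8,0,0,1],[-0.18,-0.8,0,-0.16,1],[-0.18,-0.8,0,-0.16,1],[-0.18,-0.8,0,-0.16,1],[-0.18,-0.8,0,-0.16,1],[-0.18,-0.8,0,-0.16,1],[-0.18,-0.8,0,-0.16,1],[-0.18,-0.8,0,-0.16,1],[-0.18,-0.8,0,-0.16,1],[-0.18,-0.8,0,-0.16,1],[-0.14,-0.7,0,-0.14,1],[0,0,0,0,1]]]'

```text
time_s: 22.85
position: [0.5082, -0.1494, 0.2101]
tcp_rot: [[0.141, 0.99, -0.002], [0.99, -0.141, -0.001], [-0.001, -0.002, -1.0]]
force: [0.2, 0.1, -4.4]
opening: 0.312
```

>>> send_rows --plan '[[[0,0,0,0,1],[0,0,0,0,1]]]'

```text
time_s: 23.05
position: [0.5089, -0.1458, 0.2105]
tcp_rot: [[0.137, 0.991, -0.002], [0.991, -0.137, 0.001], [0.001, -0.002, -1.0]]
force: [-0.2, 0.6, -3.3]
opening: 0.311
```

```bash
python3 -c "
from h import *
st()
for c in ('top','side'):
  r=imaging.capture(c); cv2.imwrite(f'pics/raw5_{c}.png',r['img'])
  u,v=[int(k) for k in proj(r,[.51,-.148,.12])]; cv2.imwrite(f'pics/rt_{c}.png',cv2.resize(r['img'][v-50:v+50,u-65:u+65],None,fx=6,fy=6,interpolation=2))
st()"
```

```text
t 23.05 p [ 0.5089 -0.1458  0.2105] yaw(y-axis) -7.89 z [-0.0017  0.0011 -1.    ] F [-0.18  0.61 -3.31] M [ 0.06 -0.15 -0.  ] op 0.311 j [-28.1  25.2  97.5   0.   57.4 -20.2]
t 23.15 p [ 0.5093 -0.1456  0.2108] yaw(y-axis) -7.84 z [-9.e-04  6.e-04 -1.e+00] F [-0.57 -0.26 -3.81] M [-0.01 -0.11  0.  ] op 0.312 j [-28.1  25.1  97.5   0.   57.4 -20.2]
```

View pics/rt_side.png

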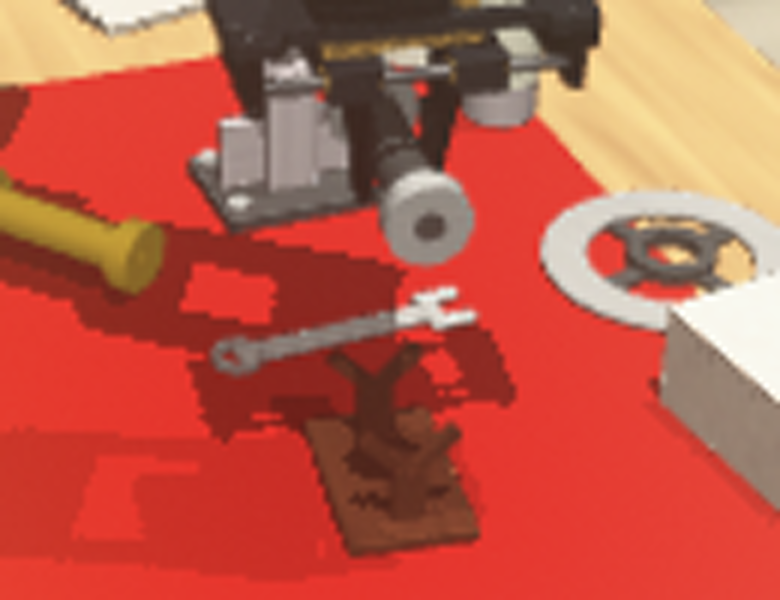

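>>> send_rows --plan '[[[0.04,-0.07,-0.4,0,1],[0,0,-0.8,0,1],[0,0,-0.8,0,1],[0,0,-0.8,0,1],[0,0,-0.7,0,1],[0,0,-0.4,0,1],[0,0,-0.2,0,1],[0,0,0,0,1],[0,0,0,0,1],[0,0,0,0,1]]]'

```text
time_s: 24.15
position: [0.5116, -0.1489, 0.089]
tcp_rot: [[0.137, 0.991, 0.002], [0.991, -0.137, -0.001], [-0.001, 0.002, -1.0]]
force: [0.3, 0.0, -4.0]
opening: 0.305
```

```bash
python3 -c "
from h import *
st()"
```

```text
t 24.15 p [ 0.5116 -0.1489  0.089 ] yaw(y-axis) -7.9 z [ 0.002  -0.0011 -1.    ] F [ 0.25  0.04 -3.99] M [ 0.03 -0.08  0.01] op 0.305 j [-28.3  36.4 102.5  -0.   41.  -20.4]
```

>>> send_rows --plan '[[[-0.03,0.04,-0.2,0,1],[0,0,-0.2,0,1],[0,0,-0.15,0,1],[0,0,-0.1,0,1],[0,0,0,0,1],[0,0,0,0,1],[0,0,0,0,1]]]'

```text
time_s: 24.85
position: [0.5101, -0.1475, 0.0686]
tcp_rot: [[0.138, 0.99, 0.0], [0.99, -0.138, -0.0], [-0.0, 0.0, -1.0]]
force: [0.2, -0.3, -3.6]
opening: 0.312
```

```bash
python3 -c "
from h import *
st()
imaging.capture('top');imaging.capture('top');st()"
```

```text
t 24.85 p [ 0.5101 -0.1475  0.0686] yaw(y-axis) -7.91 z [ 3.e-04 -1.e-04 -1.e+00] F [ 0.17 -0.27 -3.59] M [-0.03 -0.09  0.02] op 0.312 j [-28.2  38.4 103.2   0.   38.4 -20.3]
t 24.95 p [ 0.5101 -0.1475  0.0687] yaw(y-axis) -7.91 z [ 4.e-04 -2.e-04 -1.e+00] F [ 0.59  0.6  -2.92] M [ 0.03 -0.11 -0.01] op 0.31 j [-28.2  38.4 103.2   0.   38.4 -20.3]
```

>>> send_rows --plan '[[[0.01,0,-0.05,0,1],[0,0,-0.05,0,1],[0,0,-0.05,0,1],[0,0,0,0,1],[0,0,0,0,1]]]'

```text
time_s: 25.45
position: [0.5102, -0.1474, 0.064]
tcp_rot: [[0.138, 0.99, -0.0], [0.99, -0.138, 0.0], [0.0, -0.0, -1.0]]
force: [-0.6, 0.2, -3.1]
opening: 0.316
```

>>> send_rows --plan '[[[0,0,-0.02,0,1],[0,0,0,0,1],[0,0,0,0,1]]]'

```text
time_s: 25.75
position: [0.5103, -0.1474, 0.0635]
tcp_rot: [[0.138, 0.99, 0.0], [0.99, -0.138, -0.0], [-0.0, 0.0, -1.0]]
force: [-0.2, -0.3, -2.3]
opening: 0.31
```

>>> send_rows --plan '[[[0,0,-0.02,0,1],[0,0,0,0,1],[0,0,0,0,1]]]'

```text
time_s: 26.05
position: [0.5103, -0.1474, 0.0629]
tcp_rot: [[0.138, 0.99, 0.0], [0.99, -0.138, -0.0], [-0.0, 0.0, -1.0]]
force: [0.0, 0.0, -3.0]
opening: 0.319
```

```bash
python3 -c "
from h import *
st()"
```

```text
t 26.05 p [ 0.5103 -0.1474  0.0629] yaw(y-axis) -7.91 z [ 2.e-04 -1.e-04 -1.e+00] F [ 0.04  0.03 -3.  ] M [-0.04 -0.07 -0.01] op 0.319 j [-28.2  39.  103.3   0.   37.7 -20.3]
```

>>> send_rows --plan '[[[0,0,-0.02,0,1],[0,0,0,0,1],[0,0,0,0,1]]]'

```text
time_s: 26.35
position: [0.5105, -0.1475, 0.0626]
tcp_rot: [[0.137, 0.991, 0.001], [0.991, -0.137, -0.0], [-0.0, 0.001, -1.0]]
force: [0.6, -0.4, 0.6]
opening: 0.314
```

>>> send_rows --plan '[[[0,0,-0.02,0,1],[0,0,0,0,1],[0,0,0,0,1]]]'

```text
time_s: 26.65
position: [0.5105, -0.1475, 0.0625]
tcp_rot: [[0.137, 0.991, 0.001], [0.991, -0.137, -0.0], [-0.0, 0.001, -1.0]]
force: [-1.3, 0.2, 5.8]
opening: 0.316
```

Seated: force went from −3 to +5.8 N at z 0.0625, with the yaw unchanged. I'll ease off slightly, release, and go straight up.

>>> send_rows --plan '[[[0,0,0.02,0,1],[0,0,0,0,0.2],[0,0,0,0,-0.2],[0,0,0,0,-0.6],[0,0,0,0,-1],[0,0,0,0,-1],[0,0,0,0,-1],[0,0,0,0,-1],[0,0,0,0,-1],[0,0,0,0,-1]]]'

```text
time_s: 27.65
position: [0.5102, -0.1474, 0.0623]
tcp_rot: [[0.138, 0.99, -0.0], [0.99, -0.138, 0.0], [0.0, -0.0, -1.0]]
force: [-0.3, 0.9, 0.1]
opening: 0.975
```

>>> send_rows --plan '[[[0,0,0.2,0,-1],[0,0,0.4,0,-1],[0,0,0.7,0,-1],[0,0,0.8,0,-1],[0,0,0.8,0,-1],[0,0,0.8,0,-1],[0,0,0.8,0,-1],[0,0,0.8,0,-1],[0,0,0.4,0,-1],[0,0,0,0,-1]]]'

```text
time_s: 28.65
position: [0.5113, -0.1479, 0.2356]
tcp_rot: [[0.137, 0.99, 0.004], [0.991, -0.137, -0.002], [-0.002, 0.005, -1.0]]
force: [0.2, 0.4, 0.0]
opening: 1.003
```

>>> send_rows --plan '[[[-0.2,-0.6,0,0,-1],[-0.3,-0.8,0,0,-1],[-0.3,-0.8,0,0,-1],[-0.3,-0.8,0,0,-1],[-0.3,-0.8,0,0,-1],[-0.3,-0.8,0,0,-1],[-0.3,-0.8,0,0,-1],[-0.3,-0.8,0,0,-1],[-0.3,-0.8,0,0,-1],[-0.3,-0.8,0,0,-1],[-0.2,-0.5,0,0,-1],[0,0,0,0,-1],[0,0,0,0,-1],[0,0,0,0,-1]]]'

```text
time_s: 30.05
position: [0.4174, -0.395, 0.2329]
tcp_rot: [[0.137, 0.991, -0.001], [0.991, -0.137, 0.002], [0.001, -0.001, -1.0]]
force: [0.4, 0.7, 0.0]
opening: 0.999
```

```bash
python3 - <<'E'
from h import *
st()
for c in ('top','side'):
  r=imaging.capture(c); im=r['img']; cv2.imwrite(f'pics/end_{c}.png',im)
  u,v=[int(k) for k in proj(r,[.51,-.148,.06])]; cv2.imwrite(f'pics/endz_{c}.png',cv2.resize(im[v-35:v+35,u-45:u+45],None,fx=8,fy=8,interpolation=2))
  if c=='top':
    B=(318,190,392,240); g=soft(im,B)
    x,f=fit(r,GAUGE(.065),[.511,-.148,-.12],B,np.clip((g-.6)/.3,0,1)); print('g',x.round(4),np.degrees(x[2]).round(2),f)
st()
E
```

```text
t 30.05 p [ 0.4174 -0.395   0.2329] yaw(y-axis) -7.85 z [-6.0e-04  1.5e-03 -1.0e+00] F [0.37 0.67 0.01] M [-0.01 -0.05  0.03] op 0.999 j [-54.6  26.8  89.8   0.   63.5 -46.7]
g [ 0.5099 -0.1476 -0.1388] -7.96 17.68672088032259
t 30.15 p [ 0.4176 -0.3951  0.2332] yaw(y-axis) -7.83 z [-2.e-04  7.e-04 -1.e+00] F [ 0.55 -0.56  0.42] M [-0.05 -0.11  0.01] op 1.002 j [-54.6  26.8  89.8   0.   63.4 -46.7]
```

View pics/endz_side.png

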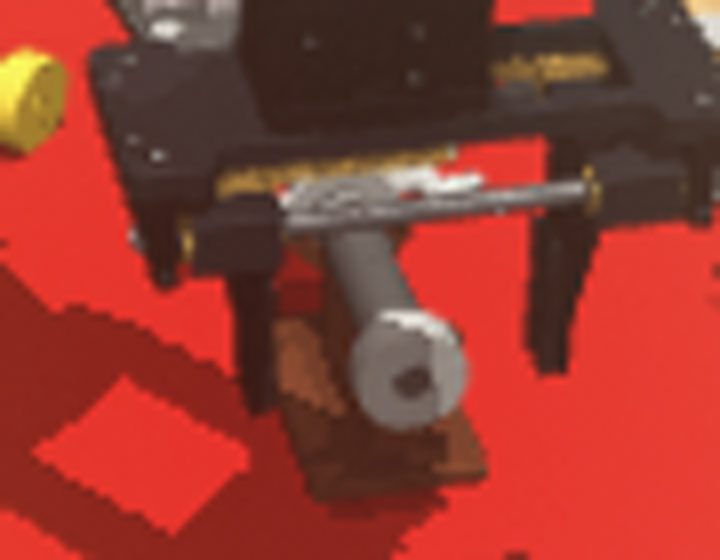

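View pics/end_top.png

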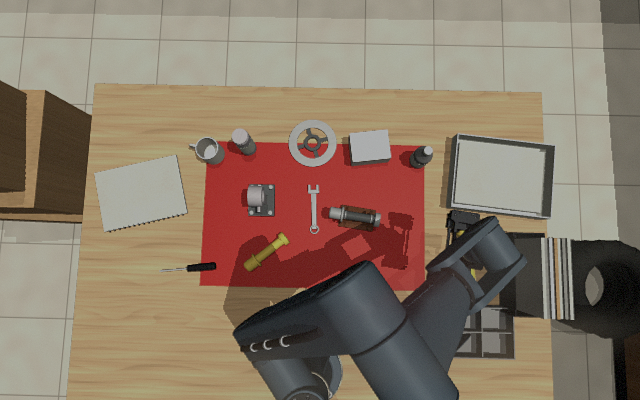

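The final top view matches the first one. The gauge lies in its rest at (355,217), and its fitted pose is within 0.3 mm and 0.2° of the start. The other items in view are where they were. The second yellow look-alike, near (466,254), is mostly hidden by the arm, which stayed well above it. The gripper is open, clear of everything and not moving.

```bash
python3 -c "
from rig import bot
print(bot.hand_in())"
```

```text
the job is handed in; nothing more can be done
None
```

I checked the bore with the gauge, laid the gauge back in its rest and handed the job in at about 30 s of the 72 s allowed. The hand-in gives no verdict.

- **Go end:** it went in freely from the hub's −y side. The collar met the housing at the predicted depth (TCP y 0.1029 m) with about 6 N, and I drew the gauge fully out.
- **No-go end:** I carried the gauge over the hub and held this end, centred, against the +y mouth. It made contact at y 0.2728 m and did not advance while I pressed for over a second at 5–8 N, so it was refused. In the top picture the no-go plug and the barrel share the same centre line.
- **Back in the rest:** the gauge lies the same way round as at the start. Its pose fitted from the top picture is (0.5099, −0.1476) m at −7.96°, against (0.5099, −0.1478) m at −7.85° at first. In the last side view it looks level, but the gripper hid part of the handle.
- **Other things:** the last top picture shows them unmoved. The yellow look-alike near the tray was mostly hidden by the arm then, so I could not confirm it by sight.
- **Disagreement:** the network's hub marks suggested more hub yaw (about 4°, within their noise) than my outline fit (1.0–1.3°). I used the fit, and the free entry of the go end bore it out.

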